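# Clamp the lino block in the printing jig

## Robot

A 6-joint arm with a two-finger parallel gripper is mounted at the origin on the work surface. World frame = base frame: x ahead of the robot, y to its left, z up, the work surface at z = 0. Lengths are in m, angles in rad, forces in N, time in s.
With the tool pointing down it reaches from about 0.25 to 0.85 m from the base axis. Payload 12.5 kg.
Tool frame: the origin (TCP) lies at the very end of the fingers, on their centre line; the grasp point (between the pads) lies 19 mm behind it; z points along the fingers, y is the line along which they close (so a half turn about z gives the same grasp; the last joint's range is limited). The gripper opens to 93 mm and grips with 3 to 60 N. Pads are 15 mm wide; open, the fingers measure 128 mm over their backs; the gripper's body (75 mm by 188 mm) begins 65 mm behind the grasp point.
Start: joints at [1.21, 0.351, 1.652, -0, 1.139, -0.085], TCP at [0.15, 0.529, 0.219] pointing down, gripper open.
Joint ranges: [-2.75, 2.75], [-0.79, 2.1], [0.01, 2.65], [-1.57, 4.71], [0.07, 3.14], [-2.87, 2.87]. Speed limits (rad/s): [2.22, 2.22, 2.79, 3.14, 3.14, 3.14].

## Interface

Orientations are given as a unit quaternion [w, x, y, z].
In Python, from plant import ctrl, camera, camera_params, order, finder gives the robot as it stands. The module is installed in compiled form; this text tells all that it offers.
- The arm moves only by the tool arm_command, never from a script. Its argument "series" is one flat list of numbers, 7 for each row, row after row: the gripper command: -1 is shut, 1 is fully open, values between are in proportion, then the shift along the tool's x, y, z scaled (see below), then the turn, a rotation vector about the tool's x, y, z scaled (see below). In form: [jaw, dx, dy, dz, wx, wy, wz, jaw, dx, dy, dz, wx, wy, wz, ...]. A call has 1 to 12 rows; each row is the pose to reach, as a shift and turn from the pose commanded when the call began, along the tool's axes at that moment; what a row does not reach only later rows make up. The controller multiplies each number of a shift by 20 cm and each number of a turn by 60 degrees. A row lasts 1/12 s, in which the tool goes at most 41.7 mm and 7.16 degrees, less where a joint would pass 70% of its speed; a pose out of reach is approached as far as the arm can. A call with a number of a shift or a turn outside -1 to 1 is refused whole. A call with a gripper value outside its range is refused whole. The fingers move at their own pace and stop on an object; "grip_force" is the grip in N (left out, the last holds). Time passes only in rows, so rows that repeat a pose let the fingers close. It gives the time, the measured TCP pose, the force, the opening and the grip force at its end, in the units of the state.
- ctrl.get_state(): the state, without advancing time (a new reading comes with each control period).
- camera(name): name is "side" or "top" or "wrist"; returns the picture (384x512x3 uint8, blue, green, red); there is no depth.
- camera_params(name): a dict with "fx", "fy", "cx", "cy" (pixels), "distortion" ([k1, k2, p1, p2, k3] as OpenCV has them; the pictures are not rectified), "R" (3x3) and "t" (3): a world point X has camera coordinates R X + t; the wrist camera has in their place "tool_from_camera" (4x4, takes a point from camera to tool coordinates, whose origin is the TCP and whose axes are the flange's). Camera axes: x right, y down, z forward; pixel columns grow to the right and rows downward; lengths in m; the calibration is good to about 2 mm. A picture is of the moment at which its call begins: read the wrist's pose just before it. camera_params takes no time and is no camera call.
- order.finish_job(): hands the job in; it is judged then, once.
Trained networks look in the newest picture that a camera, given by its name, has taken for a name from the list of things; names that differ only in an ending like _2 or _b are one class to them, and where a whole thing is asked for, a point or a joint stands for the part that bears it (a point fixed in the world has none). Each returns a list of dicts, best first, with "confidence" (0 to 1); they miss things now and then, are a little off and sometimes report something else, mostly with a low value. They report only what shows in the picture. A call takes as long as a camera call. They do not tell look-alikes from the thing itself.
- finder.spot_in(camera, thing): "centre" ([column, row] in pixels, amid what is visible of it).
The state is a dict: "clock": time; "joints": joint angles; "qd": joint speeds; "effort": joint torques, N m; "position": TCP position; "ee_rot": TCP orientation; "wrist_force": force on the tool from outside, world axes, zero at the start; "ft_torque": the same for the moment, N m; "finger_gap": finger opening in m; "finger_force": force on a finger pad.
Only numpy, scipy, OpenCV 4.12 (cv2) and the standard library are available. Lean on these libraries where they do the work, as an engineer would, in place of code of your own. Each camera call takes 0.05 s, during which the arm holds its last target. There are 200 camera calls.

## Task

Slide the terracotta lino block along the jig's board into the corner, fully home against both the far fence and the end stop, while the cam lever is still open. Then swing the red-knobbed cam lever through its quarter turn to its end stop and press it home there with a firm, steady push of about 15 N (at least 10 N on the lever for half a second). Never push the block or the lever with more than 25 N, leave everything else on the table where it is, and let go with the block clamped in the corner.

Things in the scene. Friction and masses are not known exactly. Their poses are not given: they have to be found in the camera images.
- jig: Clamping jig, fixed to the table, its place and yaw differing each time: plywood board 195 x 310 x 15 mm. Origin on the table surface; the board spans jig x -67..+128 mm, jig y -140..+170 mm, top at z 15 mm. A steel stop pin (10 mm thick, top at z 48 mm) at (-12.5, 118) mm meets the lever's tail at the end of its turn.
- far_fence (a point): Middle of the inner face of the aluminium far fence, at board height: jig (95.5, 0, 15) mm; axes those of the jig. The fence runs along jig y from -140 to +150 mm and rises 18 mm above the board.
- end_stop (a point): Middle of the inner face of the aluminium end stop, at board height: jig (60.5, 140, 15) mm; axes those of the jig. It runs along jig x from +25 mm to the far fence and rises 18 mm above the board.
- seat_home (a point): Where the block's origin lies when the block is fully home in the corner: jig (60.5, 85, 15) mm, on the board's top; axes those of the jig.
- print_block: Loose printing block 70 (x) x 110 (y) x 22 mm: plywood, terracotta lino face with a pale leaf; 0.15 to 0.31 kg, slides at 1 to 4 N. Origin: centre of its underside. Starts on the board 62 to 108 mm short of the end stop, 1 to 22 mm off the far fence (skew included), skewed up to 7 deg; its near side (-x) and tail end (-y) are free for pushing with closed fingertips.
- lever_pivot (a point): On the lever's upright turning axis, at jig (0, 100, 52) mm; axes those of the jig.
- cam (a joint): Angle of the cam lever, rad: 0 = open, handle along jig -x; grows counter-clockwise from above to 1.571 (hard stop), handle along jig -y. Starts at 0 to 0.25. Stiff: about 4.5 N at the knob to turn it, up to about 9 N as the cam bites at the end; stays where left. The steel cam below (z 16..36 mm) reaches 20 mm from the pivot towards the fence when open, 26 mm closed: it takes up the last 5 mm and clamps.
- cam_lever: The lever with its cam, one rigid part: handle a steel bar 14 mm wide, its underside 40 mm and its top 48 mm above the table, with an upright red knob at its end. Origin on the turning axis at the height of the board's top; its -x axis points along the handle to the knob. Pushes on bar or knob both count.
- lever_knob (a point): Centre of the upright red knob, 64 mm above the table: a cylinder of 20 mm diameter, 100 mm from the turning axis, from 48 to 80 mm above the table. It stands free above the bar and may be pushed or straddled from above.
- brayer: A bystander: leave it where it is. Ink roller: black rubber roller 80 mm wide, wooden handle 100 mm, lying on the table; origin under the roller at table height.
- ink_tin: A bystander: leave it where it is. Closed ink tin with red label, 76 mm diameter, 55 mm high; origin at the centre of its underside.
- spray_bottle: A bystander: leave it where it is. White plastic bottle, 72 mm diameter, 200 mm high; origin at the centre of its underside.
- glass_jar: A bystander: leave it where it is. Amber glass jar with metal lid, 80 mm diameter, 130 mm high; origin at the centre of its underside.
- brush_pot: A bystander: leave it where it is. White pot with five brushes, 72 mm diameter, brush tips 180 mm high; origin at the centre of its underside.
- palette_knife: A bystander: leave it where it is. Spatula, 200 mm long, lying flat; origin near its middle.
- spare_block: A bystander: leave it where it is. Plain brown wooden block 70 x 90 x 22 mm, not to be used; origin at the centre of its underside.
Mind the look-alikes: they are no part of the job. Leave any turquoise look-alike of the print_block alone.

How it is judged:
On the way, in this order (a step that is already met when the one before it is completed fails the run):
1. the block lies in the corner (within 4 mm of home along the fence, 6 mm across it, square within 0.06 rad) with the lever still open (under 0.5 rad) (y of print_block in the frame of seat_home between -0.004 and 0.004 m and x of print_block in the frame of seat_home between -0.006 and 0.003 m and angle between the x axis of print_block and the x axis of jig, either way round below 0.06 rad and value of joint cam below 0.5 rad), for 0.1 s.
2. the lever is at its end stop (over 1.53 rad) and is pressed there with at least 10 N for 0.3 s (value of joint cam above 1.53 rad and contact force between the fingers and cam_lever above 10 N), for 0.3 s.
At the end, for the whole second after the job is handed in: The block lies at rest flat on the board in the corner, within 4 mm of home along the fence and 3 mm across it, square to the jig within 0.03 rad; the lever is at its end stop (over 1.53 of 1.571 rad); the bystanders lie within 20 mm of where they were (y of print_block in the frame of seat_home between -0.004 and 0.004 m and x of print_block in the frame of seat_home between -0.003 and 0.003 m and angle between the x axis of print_block and the x axis of jig, either way round below 0.03 rad and value of joint cam above 1.53 rad and height (world z) of print_block below 0.018 m and linear speed of print_block below 0.01 m/s and distance of each of brayer, ink_tin, spray_bottle, glass_jar, brush_pot, palette_knife, spare_block from where it was at the start of the episode below 0.02 m); the robot touches nothing.
It fails at once if the lever is pushed with more than 25 N (contact force between any of the fingers, the arm and cam_lever above 25 N).
It fails at once if the block is pushed with more than 25 N (contact force between any of the fingers, the arm and print_block above 25 N).
It fails at once if a bystander is moved by more than 20 mm (distance of any of brayer, ink_tin, spray_bottle, glass_jar, brush_pot, palette_knife, spare_block from where it was at the start of the episode above 0.02 m).
It also fails if it takes over 72 s, if anything falls off the work surface, if the arm or the gripper's body presses on something with over 40 N, if the wrist force passes 120 N, or if a joint passes its speed limit or range.

## Working session

There is one attempt and no reset: what is moved stays moved. The work goes in short steps, Python scripts to look and compute and a tool call to move; the robot and the scene stay as the last step left them, time stands still between calls to the robot, and variables do not carry over. Pictures are saved under pics/ and viewed, at most 10 in all, crops included, and the job is handed in when it is done.

Besides the shell and the picture viewer there is one more tool, called after ">>>" as name(argument=value, ...) on one line, values as JSON. arm_command: Moves the arm, as the interface text tells. Shifts and turns lie within -1 to 1; 1 stands for 20 cm of shift or 60 degrees of turn. Its arguments: {"type":"object","properties":{"series":{"type":"array","items":{"type":"number"}},"grip_force":{"type":"number"}},"required":["series"]}

```bash
mkdir -p pics; python3 - <<'E'
from plant import ctrl,camera,camera_params,finder
import cv2,numpy as np
for c in("top","side"):
    cv2.imwrite(f"pics/{c}0.png",camera(c)); p=camera_params(c); print(c,p)
    for t in("print_block","lever_knob","jig","spare_block","far_fence","end_stop","lever_pivot"):
        print(t,[(np.round(d["centre"]).tolist(),round(d["confidence"],2)) for d in finder.spot_in(c,t)][:4])
print(camera_params("wrist")); print(ctrl.get_state())
a=cv2.imread("pics/top0.png"); cv2.imwrite("pics/top0b.png",cv2.resize(a,(800,600)))
E
```

```text
top {'fx': 369.0081635177131, 'fy': 369.0081635177131, 'cx': 254.7424808268308, 'cy': 196.40442249354504, 'distortion': array([-0.1113493,  0.       ,  0.       ,  0.       ,  0.       ]), 'R': array([[ 0.02723557, -0.9993613 ,  0.02313467],
       [-0.98230471, -0.0310464 , -0.18469863],
       [ 0.18529891, -0.01769492, -0.98252288]]), 't': array([-0.02313754,  0.55714029,  1.06801043])}
print_block [([262.0, 116.0], 0.96), ([324.0, 152.0], 0.95), ([259.0, 245.0], 0.81), ([251.0, 174.0], 0.75)]
lever_knob [([216.0, 197.0], 0.8)]
jig [([235.0, 187.0], 0.64)]
spare_block [([145.0, 226.0], 0.65)]
far_fence [([238.0, 189.0], 0.73), ([106.0, 272.0], 0.33)]
end_stop [([234.0, 186.0], 0.93), ([400.0, 253.0], 0.4)]
lever_pivot [([234.0, 186.0], 0.92)]
side {'fx': 360.9288566055798, 'fy': 360.9288566055798, 'cx': 249.5621885235517, 'cy': 187.40853769624638, 'distortion': array([-0.01144531,  0.        ,  0.        ,  0.        ,  0.        ]), 'R': array([[ 0.73068364, -0.68268278, -0.00675506],
       [-0.54835209, -0.58095613, -0.60149809],
       [ 0.406708  ,  0.44320897, -0.79884568]])
[... 914 characters left out ...]
0]])}
{'clock': 0.8, 'joints': array([ 1.21042179e+00,  3.50681373e-01,  1.65184359e+00,  1.86745385e-05,
        1.13910169e+00, -8.46205269e-02]), 'qd': array([-0.00169925, -0.00064683,  0.00180696,  0.00032246,  0.00024941,
        0.00079199]), 'effort': array([ 2.09353529e-03, -4.97222221e+01, -2.85494059e+01,  7.01402617e-02,
        2.18641543e-02, -4.18469568e-06]), 'position': array([0.14971915, 0.52919323, 0.21862617]), 'ee_rot': array([-1.20231610e-05,  1.37444447e-01,  9.90509477e-01, -1.47108995e-05]), 'wrist_force': array([-0.23853447, -0.62672195, -1.16375781]), 'ft_torque': array([ 0.02773433, -0.01782372,  0.00166067]), 'finger_force': 0.0, 'finger_gap': 0.09305612783434267}
```

View pics/top0b.png

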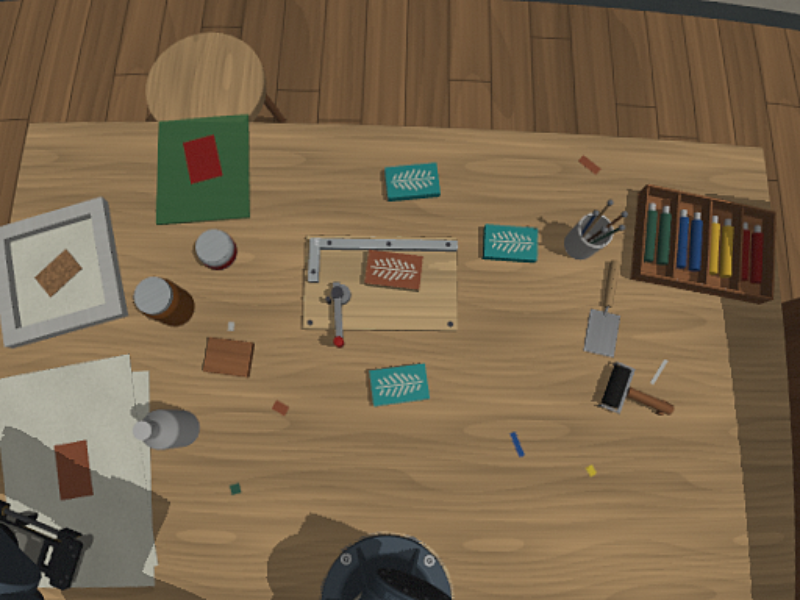

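View pics/side0.png

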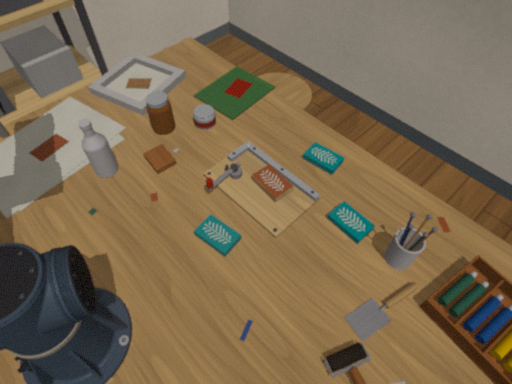

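Top view: the terracotta block is at (393,270) in the enlarged picture, which is (251,173) raw. The look-alikes are turquoise blocks at (412,181), (510,243) and (398,384), the plain spare block at (228,357), and lino scraps at (72,470) and (202,159). The red knob is at (339,341), the pivot at (338,293), and the far fence runs along row 243. The end stop is at x 313, so jig +x ≈ world +x and jig +y ≈ world +y. The side view agrees: block (271,186), knob (209,184).

```bash
cat > h.py <<'E'
import numpy as np,cv2
from plant import ctrl,camera,camera_params,finder
from scipy.spatial.transform import Rotation as Ro
from scipy.optimize import least_squares
def cam(name,s=None):
    p=camera_params(name);K=np.array([[p["fx"],0,p["cx"]],[0,p["fy"],p["cy"]],[0,0,1]])
    if name=="wrist":
        q=s["ee_rot"];T=np.eye(4);T[:3,:3]=Ro.from_quat([q[1],q[2],q[3],q[0]]).as_matrix();T[:3,3]=s["position"]
        W=np.linalg.inv(T@p["tool_from_camera"]);R,t=W[:3,:3],W[:3,3]
    else:R,t=p["R"],p["t"]
    return K,p["distortion"],R,t
def toworld(c,px,z):
    K,d,R,t=c;u=cv2.undistortPoints(np.array([[px]],float),K,d)[0,0]
    r=R.T@np.array([u[0],u[1],1]);o=-R.T@t;return o+r*(z-o[2])/r[2]
def proj(c,X):
    K,d,R,t=c;return cv2.projectPoints(np.array(X,float).reshape(-1,3),cv2.Rodrigues(R)[0],t,K,d)[0][:,0]
def jig2w(j,P):
    P=np.atleast_2d(P).astype(float);c,s=np.cos(j[2]),np.sin(j[2])
    return np.c_[j[0]+c*P[:,0]-s*P[:,1],j[1]+s*P[:,0]+c*P[:,1],P[:,2]]
def fit(c,P,px,j0):
    return least_squares(lambda j:(proj(c,jig2w(j,P))-px).ravel(),j0,loss="soft_l1")
E
python3 - <<'E'
from h import *
c=cam("top");k=.64
px=np.array([(458,248),(457,329),(303,329),(338,291),(458,240)])*k
P=np.array([(.128-.01,-.14,.015),(-.067,-.14,.015),(-.067,.17,.015),(0,.1,.052),(.12,-.14,.033)])
r=fit(c,P[1:4],px[1:4],[.45,0,0]);j=r.x;print(j,r.fun.round(1))
print("block",toworld(c,np.array([393,268])*k,.037))
for b in[(339,341,.07),(216,248,.03),(163,301,.07),(398,384,.02)]:print(b,toworld(c,np.array(b[:2])*k,b[2]).round(3))
E
```

```text
[0.58666041 0.01284599 0.02614441] [ 0.7  0.  -0.1 -0.5 -0.5  0.4]
block [0.63904385 0.00517421 0.037     ]
(339, 341, 0.07) [0.485 0.103 0.07 ]
(216, 248, 0.03) [0.672 0.366 0.03 ]
(163, 301, 0.07) [0.551 0.448 0.07 ]
(398, 384, 0.02) [ 0.41  -0.011  0.02 ]
```

>>> arm_command(series=[-1,0,0,-0.3,0,0,0,-1,0,0,-0.3,0,0,0,-1,-0.88,-0.62,-0.3,0,0,0,-1,-0.88,-0.62,-0.3,0,0,0,-1,-0.88,-0.62,-0.3,0,0,0,-1,-0.88,-0.62,-0.3,0,0,0,-1,-0.88,-0.62,-0.3,0,0,0,-1,-0.88,-0.62,-0.3,0,0,0])

```text
clock: 1.47
position: [0.2879, 0.3584, 0.2789]
ee_rot: [0.001, 0.139, 0.99, -0.0]
wrist_force: [-0.5, 0.2, -0.3]
finger_gap: 0.0442
finger_force: 0.0
```

>>> arm_command(series=[-1,-0.88,-0.62,0,0,0,0,-1,-0.88,-0.62,0,0,0,0,-1,-0.88,-0.62,0,0,0,0,-1,-0.88,-0.62,0,0,0,0,-1,-0.88,-0.62,0,0,0,0,-1,-0.88,-0.62,0,0,0,0])

```text
clock: 1.97
position: [0.4237, 0.1912, 0.2787]
ee_rot: [0.001, 0.139, 0.99, -0.0]
wrist_force: [-0.7, 0.5, -0.2]
finger_gap: 0.0042
finger_force: 0.0
```

>>> arm_command(series=[-1,-0.88,-0.62,0,0,0,-0.288,-1,-0.88,-0.62,0,0,0,-0.288,-1,-0.88,-0.62,0,0,0,-0.288,-1,-0.88,-0.62,0,0,0,-0.288,-1,-0.88,-0.62,0,0,0,-0.288,-1,-0.88,-0.62,0,0,0,-0.288,-1,-0.88,-0.62,0,0,0,-0.288])

```text
clock: 2.55
position: [0.5579, 0.0255, 0.278]
ee_rot: [-0.0, -0.011, 1.0, -0.0]
wrist_force: [0.1, 0.8, -0.0]
finger_gap: 0.0003
finger_force: 0.0
```

```bash
python3 - <<'E'
from h import *
s=ctrl.get_state();c=cam("wrist",s);a=camera("wrist");cv2.imwrite("pics/w1.png",a)
cv2.imwrite("pics/w1b.png",cv2.resize(a,(800,600),interpolation=cv2.INTER_CUBIC));np.save("s1.npy",s,allow_pickle=True)
print(s)
j=[.58666,.01285,.02614]
P=dict(nearR=(-.067,-.14,.015),nearL=(-.067,.17,.015),pivot=(0,.1,.052),fenceEnd=(.0955,-.14,.033),corner=(.0955,.14,.033),stopend=(.025,.14,.033),pin=(-.0125,.118,.048))
for n,p in P.items():print(n,(proj(c,jig2w(j,p))[0]*1.5625).round())
E
```

```text
{'clock': 2.55, 'joints': array([-3.74990163e-02,  3.12580975e-01,  1.55472379e+00, -2.45421415e-04,
        1.27473951e+00, -1.63099108e+00]), 'qd': array([ 0.06161068, -0.04312179,  0.05879036,  0.01226851,  0.00129902,
        0.04462665]), 'effort': array([ -2.40902558, -48.08210492, -31.82057977,  -0.15012345,
         0.08920837,  -0.55333329]), 'position': array([0.55788026, 0.02553774, 0.27798838]), 'ee_rot': array([-2.31270657e-04, -1.13834492e-02,  9.99935174e-01, -1.06198322e-04]), 'wrist_force': array([ 0.14356399,  0.78827572, -0.03042054]), 'ft_torque': array([-0.01488922, -0.02686174, -0.04492129]), 'finger_force': 0.0, 'finger_gap': 0.0003205871595333249}
nearR [212. 210.]
nearL [574. 209.]
pivot [499. 295.]
fenceEnd [221. 395.]
corner [533. 394.]
stopend [539. 318.]
pin [520. 279.]
```

View pics/w1b.png

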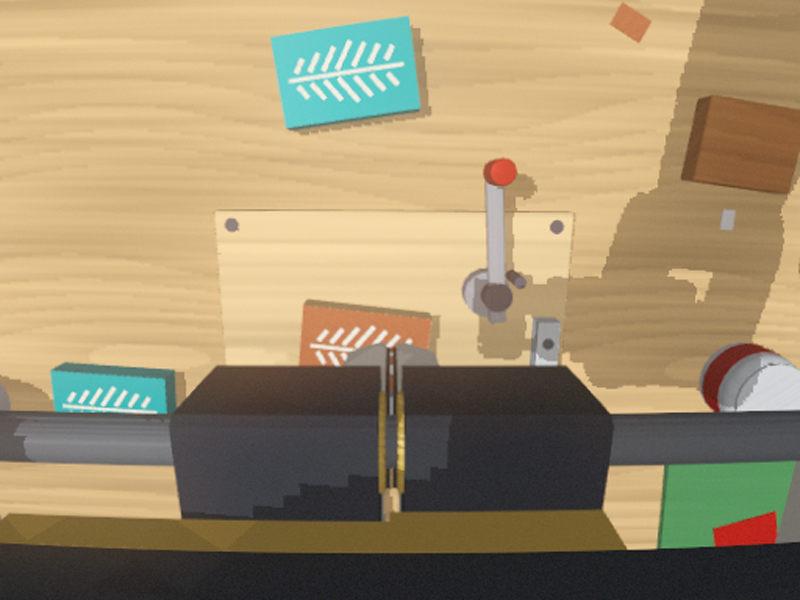

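```bash
python3 - <<'E'
from h import *
s=np.load("s1.npy",allow_pickle=True).item();c=cam("wrist",s);k=.64
P=np.array([(-.067,-.14,.015),(-.067,.17,.015),(0,.1,.052),(.025,.14,.033)])
px=np.array([(217,211),(574,213),(497,296),(535,318)])*k
r=fit(c,P,px,[.587,.013,.026]);j=r.x;print(j.round(4),r.fun.round(1))
def w2j(X):
    d=X[:2]-j[:2];C,S=np.cos(j[2]),np.sin(j[2]);return (np.array([C*d[0]+S*d[1],-S*d[0]+C*d[1]])*1000).round(1)
for n,p,z in[("blkNR",(303,308),.037),("blkNL",(429,321),.037),("blkNR0",(304,301),.015),("blkNL0",(431,313),.015),("knobtop",(501,171),.08)]:
    X=toworld(c,np.array(p)*k,z);print(n,X.round(4),w2j(X))
ct=cam("top");print(w2j(toworld(ct,(251.5,172.5),.037)),proj(ct,jig2w(j,P)).round(1)/k)
E
```

```text
[0.5877 0.0121 0.0205] [-3.5 -0.5 -0.2 -1.3  0.3  0.7  1.6  1.4]
blkNR [ 0.6024 -0.0482  0.037 ] [ 13.5 -60.6]
blkNL [0.6114 0.0587 0.037 ] [24.7 46.1]
blkNR0 [ 0.6019 -0.0511  0.015 ] [ 12.9 -63.5]
blkNL0 [0.6104 0.062  0.015 ] [23.7 49.5]
knobtop [0.4868 0.1017 0.08  ] [-99.   91.7]
[48.  -7.9] [[458.28125 328.90625]
 [303.125   327.34375]
 [337.5     290.9375 ]
 [318.59375 280.46875]]
```

The wrist view shows the board's near corners at (217,211) and (574,213), the pivot at (497,296), the red knob at (501,171) and the terracotta block's near edge from (303,308) to (429,321). The turquoise block at (345,72) is the look-alike to leave. The block's near side is at jig x 13–25 mm, y −61…+46, skewed about −6°, so it is clearly the right one. I'll go down beside its near side.

>>> arm_command(series=[-1,-0.1,-0.2,0.2,0,0,0,-1,-0.1,-0.2,0.4,0,0,0,-1,-0.1,-0.2,0.6,0,0,0,-1,-0.1,-0.2,0.8,0,0,0,-1,-0.1,-0.2,1,0,0,0,-1,-0.1,-0.2,1,0,0,0,-1,-0.1,-0.2,1,0,0,0])

```text
clock: 3.18
position: [0.5758, -0.0104, 0.0772]
ee_rot: [-0.002, -0.013, 1.0, 0.0]
wrist_force: [0.2, 0.2, 0.3]
finger_gap: 0.0005
finger_force: 0.0
```

>>> arm_command(series=[-1,0,0,0.1,0,0,0,-1,0,0,0.2,0,0,0,-1,0,0,0.26,0,0,0,-1,0,0,0.26,0,0,0,-1,0,0,0.26,0,0,0])

```text
clock: 3.6
position: [0.5783, -0.0116, 0.0283]
ee_rot: [0.001, -0.013, 1.0, -0.0]
wrist_force: [0.3, -0.3, -0.4]
finger_gap: 0.0006
finger_force: 0.0
```

>>> arm_command(series=[-1,-0.02,0,0.01,0,0,0,-1,-0.04,0,0.01,0,0,0,-1,-0.05,0,0.01,0,0,0,-1,-0.06,0,0.01,0,0,0,-1,-0.07,0,0.01,0,0,0,-1,-0.08,0,0.01,0,0,0,-1,-0.09,0,0.01,0,0,0,-1,-0.1,0,0.01,0,0,0])

```text
clock: 4.27
position: [0.5974, -0.0116, 0.0246]
ee_rot: [-0.0, -0.013, 1.0, -0.0]
wrist_force: [-3.4, -0.6, 2.4]
finger_gap: 0.0003
finger_force: 1.3
```

>>> arm_command(series=[-1,-0.007,0,0,0,0,0,-1,-0.014,0,0,0,0,0,-1,-0.02,0,0,0,0,0,-1,-0.02,0,0,0,0,0])

```text
clock: 4.6
position: [0.6018, -0.0114, 0.0246]
ee_rot: [0.0, -0.013, 1.0, -0.0]
wrist_force: [-1.1, -1.0, 0.9]
finger_gap: 0.0002
finger_force: 0.6
```

>>> arm_command(series=[-1,-0.005,0,0,0,0,0,-1,-0.01,0,0,0,0,0,-1,-0.01,0,0,0,0,0])

```text
clock: 4.85
position: [0.6036, -0.0114, 0.0246]
ee_rot: [-0.0, -0.013, 1.0, -0.0]
wrist_force: [-2.4, -0.7, 1.0]
finger_gap: 0.0001
finger_force: 1.0
```

>>> arm_command(series=[-1,-0.005,0,0,0,0,0,-1,-0.01,0,0,0,0,0,-1,-0.01,0,0,0,0,0])

```text
clock: 5.1
position: [0.6046, -0.0114, 0.0245]
ee_rot: [-0.001, -0.013, 1.0, -0.0]
wrist_force: [-8.0, -1.8, 5.0]
finger_gap: 0.0002
finger_force: 3.9
```

>>> arm_command(series=[-1,0.05,0,0,0,0,0,-1,0.05,0,-0.1,0,0,0,-1,0.05,-0.05,-0.2,0,0,0,-1,0.0,-0.2,-0.2,0,0,0,-1,-0.15,-0.355,-0.2,0,0,0,-1,-0.22,-0.36,-0.2,0,0,0,-1,-0.22,-0.36,-0.2,0,0,0,-1,-0.22,-0.36,-0.1,0,0,0,-1,-0.22,-0.36,0,0,0,0,-1,-0.22,-0.36,0,0,0,0])

```text
clock: 5.93
position: [0.6489, -0.0811, 0.021]
ee_rot: [-0.003, -0.013, 1.0, 0.001]
wrist_force: [-0.3, -0.5, -0.5]
finger_gap: 0.0005
finger_force: 0.0
```

```bash
python3 - <<'E'
from h import *
a=camera("top")[125:250,160:340];cv2.imwrite("pics/t2.png",cv2.resize(a,None,fx=4,fy=4,interpolation=cv2.INTER_CUBIC))
E
```

```text
(no output)
```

View pics/t2.png

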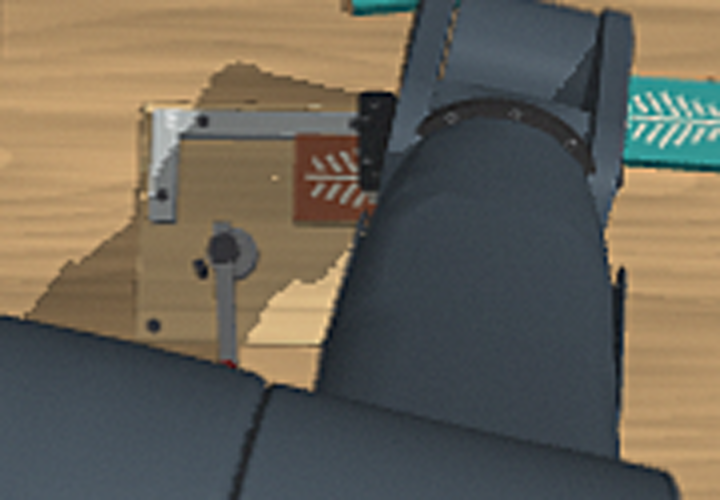

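The crop shows the block now square on the fence, with its left edge at column 295 and the end stop at 178, about 91 mm to go. The lever is still open. Next I push its tail end.

>>> arm_command(series=[-1,0,0.02,0,0,0,0,-1,0,0.04,0,0,0,0,-1,0,0.06,0,0,0,0,-1,0,0.075,0,0,0,0,-1,0,0.09,0,0,0,0,-1,0,0.105,0,0,0,0,-1,0,0.12,0,0,0,0,-1,0,0.14,0,0,0,0,-1,0,0.16,0,0,0,0,-1,0,0.18,0,0,0,0,-1,0,0.2,0,0,0,0])

```text
clock: 6.9
position: [0.6508, -0.0422, 0.0251]
ee_rot: [0.001, -0.013, 1.0, -0.0]
wrist_force: [0.4, -5.1, 5.1]
finger_gap: 0.0007
finger_force: 2.7
```

>>> arm_command(series=[-1,0,0.02,0,0,0,0,-1,0,0.04,0,0,0,0,-1,0,0.06,0,0,0,0,-1,0,0.08,0,0,0,0,-1,0,0.1,0,0,0,0,-1,0,0.12,0,0,0,0,-1,0,0.14,0,0,0,0,-1,0,0.16,0,0,0,0,-1,0,0.18,0,0,0,0,-1,0,0.2,0,0,0,0])

```text
clock: 7.73
position: [0.6497, -0.0022, 0.0251]
ee_rot: [0.001, -0.013, 1.0, -0.0]
wrist_force: [1.0, -4.4, 5.4]
finger_gap: 0.0005
finger_force: 2.7
```

>>> arm_command(series=[-1,0,0.02,0,0,0,0,-1,0,0.04,0,0,0,0,-1,0,0.06,0,0,0,0,-1,0,0.08,0,0,0,0,-1,0,0.1,0,0,0,0,-1,0,0.11,0,0,0,0,-1,0,0.11,0,0,0,0])

```text
clock: 8.32
position: [0.6489, 0.0203, 0.0248]
ee_rot: [0.0, -0.013, 1.0, 0.0]
wrist_force: [0.1, -1.2, 0.8]
finger_gap: 0.0004
finger_force: 0.6
```

>>> arm_command(series=[-1,0,0.005,0,0,0,0,-1,0,0.01,0,0,0,0,-1,0,0.01,0,0,0,0])

```text
clock: 8.57
position: [0.6487, 0.0219, 0.0246]
ee_rot: [0.0, -0.013, 1.0, -0.0]
wrist_force: [0.6, -3.0, 4.1]
finger_gap: 0.0003
finger_force: 1.7
```

>>> arm_command(series=[-1,0,0.005,0,0,0,0,-1,0,0.01,0,0,0,0,-1,0,0.01,0,0,0,0])

```text
clock: 8.82
position: [0.6486, 0.024, 0.0246]
ee_rot: [-0.0, -0.013, 1.0, 0.0]
wrist_force: [0.1, -4.4, 2.4]
finger_gap: 0.0005
finger_force: 1.9
```

>>> arm_command(series=[-1,0,0.005,0,0,0,0,-1,0,0.01,0,0,0,0,-1,0,0.01,0,0,0,0])

```text
clock: 9.07
position: [0.6485, 0.0261, 0.0246]
ee_rot: [-0.0, -0.013, 1.0, 0.0]
wrist_force: [0.3, -3.0, 3.9]
finger_gap: 0.0005
finger_force: 1.7
```

>>> arm_command(series=[-1,0,0.005,0,0,0,0,-1,0,0.01,0,0,0,0,-1,0,0.01,0,0,0,0])

```text
clock: 9.32
position: [0.6485, 0.0281, 0.0246]
ee_rot: [-0.0, -0.013, 1.0, 0.0]
wrist_force: [-0.1, -3.2, 3.8]
finger_gap: 0.0004
finger_force: 1.6
```

>>> arm_command(series=[-1,0,0.005,0,0,0,0,-1,0,0.01,0,0,0,0,-1,0,0.01,0,0,0,0])

```text
clock: 9.57
position: [0.6484, 0.0295, 0.0246]
ee_rot: [-0.0, -0.013, 1.0, -0.0]
wrist_force: [-1.0, -6.6, 2.9]
finger_gap: 0.0005
finger_force: 3.5
```

```bash
python3 - <<'E'
from h import *
a=camera("top")[125:250,160:340];cv2.imwrite("pics/t3.png",cv2.resize(a,None,fx=4,fy=4,interpolation=cv2.INTER_CUBIC))
E
```

```text
(no output)
```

View pics/t3.png

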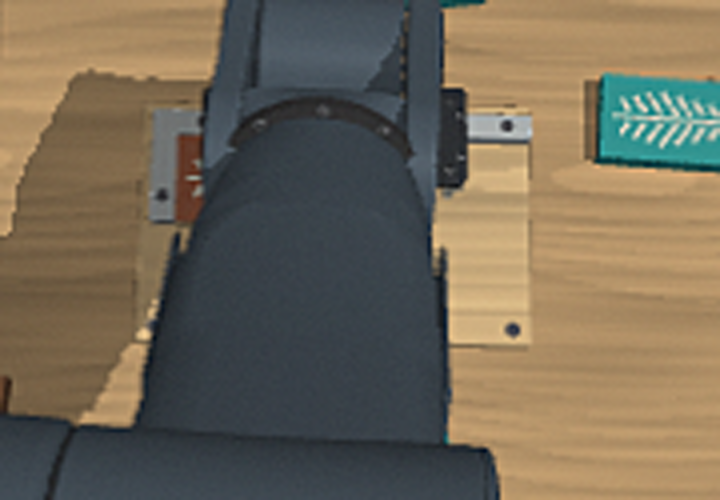

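>>> arm_command(series=[-1,0,0.005,0,0,0,0,-1,0,0.005,0,0,0,0])

```text
clock: 9.78
position: [0.6483, 0.0296, 0.0246]
ee_rot: [-0.0, -0.013, 1.0, -0.001]
wrist_force: [-0.1, -11.9, 3.5]
finger_gap: 0.0007
finger_force: 6.1
```

Picture: the block's left edge at (178,180) touches the end stop, and a stiff 12 N confirms it is home. Now the near side again, to make sure it sits flat on the fence.

>>> arm_command(series=[-1,0,-0.06,0,0,0,0,-1,0,-0.06,-0.1,0,0,0,-1,0,-0.06,-0.22,0,0,0,-1,0.15,0,-0.22,0,0,0,-1,0.29,0.1,-0.22,0,0,0,-1,0.29,0.15,-0.22,0,0,0,-1,0.29,0.15,-0.22,0,0,0,-1,0.29,0.15,-0.1,0,0,0,-1,0.29,0.15,0,0,0,0,-1,0.29,0.15,0,0,0,0,-1,0.29,0.15,0,0,0,0])

```text
clock: 10.7
position: [0.5897, 0.0589, 0.024]
ee_rot: [-0.001, -0.013, 1.0, 0.0]
wrist_force: [0.5, 0.1, -0.6]
finger_gap: 0.0005
finger_force: 0.0
```

>>> arm_command(series=[-1,-0.02,0,0,0,0,0,-1,-0.035,0,0,0,0,0,-1,-0.045,0,0,0,0,0,-1,-0.055,0,0,0,0,0,-1,-0.06,0,0,0,0,0,-1,-0.06,0,0,0,0,0])

```text
clock: 11.2
position: [0.6019, 0.0597, 0.0249]
ee_rot: [0.0, -0.013, 1.0, 0.0]
wrist_force: [0.3, -0.6, -0.4]
finger_gap: 0.0005
finger_force: 0.0
```

>>> arm_command(series=[-1,-0.005,0,0,0,0,0,-1,-0.01,0,0,0,0,0,-1,-0.01,0,0,0,0,0])

```text
clock: 11.45
position: [0.6028, 0.0595, 0.0245]
ee_rot: [-0.001, -0.013, 1.0, -0.0]
wrist_force: [-4.6, -1.3, 2.7]
finger_gap: 0.0009
finger_force: 2.4
```

>>> arm_command(series=[-1,-0.005,0,0,0,0,0,-1,-0.005,0,0,0,0,0])

```text
clock: 11.62
position: [0.6031, 0.0594, 0.0244]
ee_rot: [-0.002, -0.013, 1.0, -0.0]
wrist_force: [-8.2, -2.6, 5.8]
finger_gap: 0.0002
finger_force: 4.1
```

Seated there too (8 N, stiff). Now I retreat, rise above the knob, go to its +y side and turn the tool by −90°.

>>> arm_command(series=[-1,0.06,0,0,0,0,0,-1,0.08,0,-0.15,0,0,0,-1,0.1,0,-0.35,0,0,0.1,-1,0.25,0.1,-0.45,0,0,0.2,-1,0.4,0.25,-0.45,0,0,0.3,-1,0.57,0.39,-0.45,0,0,0.4,-1,0.57,0.39,-0.45,0,0,0.5,-1,0.57,0.39,-0.45,0,0,0.6,-1,0.57,0.39,-0.45,0,0,0.7,-1,0.57,0.39,-0.45,0,0,0.8,-1,0.57,0.39,-0.45,0,0,0.9,-1,0.57,0.39,-0.45,0,0,1])

```text
clock: 12.62
position: [0.4888, 0.1349, 0.1148]
ee_rot: [0.0, 0.491, 0.871, 0.0]
wrist_force: [0.0, 0.1, -0.1]
finger_gap: 0.001
finger_force: 0.0
```

>>> arm_command(series=[-1,0,0,0,0,0,0.1,-1,0,0,0,0,0,0.2,-1,0,0,0,0,0,0.3,-1,0,0,0,0,0,0.4,-1,0,0,0,0,0,0.5,-1,0,0,0,0,0,0.5,-1,0,0,0,0,0,0.5])

```text
clock: 13.2
position: [0.4888, 0.1348, 0.1147]
ee_rot: [0.0, 0.697, 0.717, 0.0]
wrist_force: [0.1, 0.1, 0.1]
finger_gap: 0.0003
finger_force: 0.0
```

```bash
python3 - <<'E'
from h import *
s=ctrl.get_state();c=cam("wrist",s);a=camera("wrist");np.save("s2.npy",s,allow_pickle=True)
cv2.imwrite("pics/w4.png",a);b=camera("top")[125:250,160:340];b=cv2.resize(b,(512,356))
cv2.imwrite("pics/w4b.png",cv2.resize(np.vstack([a,b]),None,fx=.8,fy=.8))
print(s["joints"],s["position"],s["ee_rot"])
print(proj(c,[[.4868,.1017,.08]]),finder.spot_in("wrist","lever_knob"))
E
```

```text
[1.77280867e-01 4.13295411e-01 1.85598583e+00 2.13457563e-05
 8.72020657e-01 1.48210496e-01] [0.48878253 0.13481614 0.11471383] [7.81454203e-05 6.96759437e-01 7.17304863e-01 1.22862972e-04]
[[245.05027952 260.70033215]] [{'centre': [364.8, 226.7], 'confidence': 0.88}, {'centre': [219.2, 3.9], 'confidence': 0.71}]
```

View pics/w4b.png

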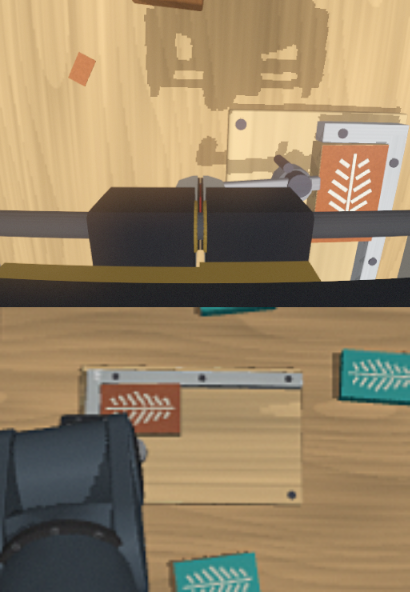

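The block sits in the corner with the lever still open. The knob is hidden behind the fingers, as expected. I go down on the knob's +y side, align with the lever and approach.

>>> arm_command(series=[-1,-0.02,-0.033,0,0,0,-0.083,-1,-0.02,-0.033,0.1,0,0,-0.083,-1,-0.02,-0.033,0.2,0,0,-0.083,-1,-0.02,-0.033,0.283,0,0,-0.083,-1,-0.02,-0.033,0.283,0,0,-0.083,-1,-0.02,-0.033,0.283,0,0,-0.083])

```text
clock: 13.85
position: [0.4819, 0.1306, 0.0578]
ee_rot: [-0.0, 0.666, 0.746, -0.001]
wrist_force: [0.3, -0.2, 0.7]
finger_gap: 0.0002
finger_force: 0.0
```

>>> arm_command(series=[-1,-0.02,0,0,0,0,0,-1,-0.03,0,0,0,0,0,-1,-0.04,0,0,0,0,0,-1,-0.05,0,0,0,0,0,-1,-0.06,0,0,0,0,0,-1,-0.06,0,0,0,0,0])

```text
clock: 14.35
position: [0.4839, 0.1186, 0.0585]
ee_rot: [0.0, 0.666, 0.746, 0.0]
wrist_force: [0.1, 2.8, 1.9]
finger_gap: 0.0001
finger_force: 1.4
```

Contact at 2.8 N, just as predicted. Now I swing the lever along the arc.

>>> arm_command(series=[-1,-0.0263,-0.0039,0,0,0,-0.05,-1,-0.0527,-0.0064,0,0,0,-0.1,-1,-0.0793,-0.0075,0,0,0,-0.15,-1,-0.1059,-0.0073,0,0,0,-0.2,-1,-0.1324,-0.0056,0,0,0,-0.25,-1,-0.1588,-0.0026,0,0,0,-0.3,-1,-0.185,0.0019,0,0,0,-0.35,-1,-0.2109,0.0076,0,0,0,-0.4])

```text
clock: 15.02
position: [0.4903, 0.077, 0.0584]
ee_rot: [0.0, 0.495, 0.869, 0.0]
wrist_force: [0.3, 4.3, 3.5]
finger_gap: 0.0007
finger_force: 2.4
```

>>> arm_command(series=[-1,-0.0263,-0.0039,0,0,0,-0.05,-1,-0.0527,-0.0064,0,0,0,-0.1,-1,-0.0793,-0.0075,0,0,0,-0.15,-1,-0.1059,-0.0073,0,0,0,-0.2,-1,-0.1324,-0.0056,0,0,0,-0.25,-1,-0.1588,-0.0026,0,0,0,-0.3,-1,-0.185,0.0019,0,0,0,-0.35,-1,-0.2109,0.0076,0,0,0,-0.4])

```text
clock: 15.68
position: [0.5123, 0.0414, 0.0581]
ee_rot: [-0.0, 0.304, 0.953, 0.0]
wrist_force: [-3.0, 4.8, 3.1]
finger_gap: 0.0003
finger_force: 2.4
```

>>> arm_command(series=[-1,-0.0263,-0.0039,0,0,0,-0.05,-1,-0.0527,-0.0064,0,0,0,-0.1,-1,-0.0793,-0.0075,0,0,0,-0.15,-1,-0.1059,-0.0073,0,0,0,-0.2,-1,-0.1324,-0.0056,0,0,0,-0.25,-1,-0.1588,-0.0026,0,0,0,-0.3])

```text
clock: 16.18
position: [0.5373, 0.0224, 0.0579]
ee_rot: [-0.001, 0.151, 0.989, -0.0]
wrist_force: [-5.6, 3.1, 5.3]
finger_gap: 0.0006
finger_force: 2.7
```

>>> arm_command(series=[-1,-0.0263,-0.0039,0,0,0,-0.05,-1,-0.0527,-0.0064,0,0,0,-0.1,-1,-0.0793,-0.0075,0,0,0,-0.15,-1,-0.1059,-0.0073,0,0,0,-0.2,-1,-0.1059,-0.0073,0,0,0,-0.2])

```text
clock: 16.6
position: [0.557, 0.0143, 0.0578]
ee_rot: [-0.001, 0.047, 0.999, -0.0]
wrist_force: [-3.8, 1.2, 3.7]
finger_gap: 0.0005
finger_force: 2.0
```

>>> arm_command(series=[-1,-0.013,-0.002,0,0,0,-0.025,-1,-0.0263,-0.0039,0,0,0,-0.05,-1,-0.0263,-0.0039,0,0,0,-0.05])

```text
clock: 16.85
position: [0.5614, 0.0131, 0.0577]
ee_rot: [-0.002, 0.021, 1.0, -0.0]
wrist_force: [-7.6, -1.3, 5.7]
finger_gap: 0.0003
finger_force: 3.7
```

>>> arm_command(series=[-1,-0.013,-0.002,0,0,0,-0.025,-1,-0.0263,-0.0039,0,0,0,-0.05,-1,-0.0263,-0.0039,0,0,0,-0.05])

```text
clock: 17.1
position: [0.5666, 0.012, 0.0577]
ee_rot: [-0.002, -0.005, 1.0, -0.0]
wrist_force: [-8.3, -1.1, 5.6]
finger_gap: 0.0004
finger_force: 3.8
```

>>> arm_command(series=[-1,-0.005,0,0,0,0,0,-1,-0.005,0,0,0,0,0])

```text
clock: 17.27
position: [0.5673, 0.0119, 0.0577]
ee_rot: [-0.002, -0.004, 1.0, -0.0]
wrist_force: [-8.2, -2.4, 7.7]
finger_gap: 0.0008
finger_force: 4.4
```

>>> arm_command(series=[-1,-0.005,0,0,0,0,0,-1,-0.005,0,0,0,0,0])

```text
clock: 17.43
position: [0.5683, 0.0118, 0.0577]
ee_rot: [-0.002, -0.004, 1.0, -0.0]
wrist_force: [-8.5, -2.9, 6.4]
finger_gap: 0.0006
finger_force: 4.5
```

>>> arm_command(series=[-1,-0.005,0,0,0,0,0,-1,-0.005,0,0,0,0,0])

```text
clock: 17.6
position: [0.569, 0.0119, 0.0577]
ee_rot: [-0.003, -0.004, 1.0, -0.0]
wrist_force: [-10.8, -3.4, 7.9]
finger_gap: 0.0008
finger_force: 5.4
```

>>> arm_command(series=[-1,-0.003,0,0,0,0,0,-1,-0.003,0,0,0,0,0])

```text
clock: 17.77
position: [0.569, 0.0119, 0.0576]
ee_rot: [-0.003, -0.004, 1.0, -0.0]
wrist_force: [-13.0, -2.5, 10.3]
finger_gap: 0.0003
finger_force: 6.8
```

>>> arm_command(series=[-1,-0.003,0,0,0,0,0,-1,-0.003,0,0,0,0,0])

```text
clock: 17.93
position: [0.5691, 0.0118, 0.0575]
ee_rot: [-0.004, -0.004, 1.0, -0.0]
wrist_force: [-17.7, -1.9, 12.0]
finger_gap: 0.0005
finger_force: 8.2
```

At the stop: 0.1 mm of travel while the force rose. I ease off slightly and hold at about 15–18 N.

>>> arm_command(series=[-1,0.002,0,0,0,0,0,-1,0.002,0,0,0,0,0,-1,0.002,0,0,0,0,0,-1,0.002,0,0,0,0,0,-1,0.002,0,0,0,0,0,-1,0.002,0,0,0,0,0,-1,0.002,0,0,0,0,0,-1,0.002,0,0,0,0,0,-1,0.002,0,0,0,0,0])

```text
clock: 18.68
position: [0.569, 0.0119, 0.0576]
ee_rot: [-0.004, -0.004, 1.0, -0.0]
wrist_force: [-14.1, -2.5, 10.4]
finger_gap: 0.0004
finger_force: 7.1
```

>>> arm_command(series=[-1,0.02,0,0,0,0,0,-1,0.1,0,0,0,0,0,-1,0.2,0,0,0,0,0,-1,0.3,0,-0.1,0,0,0,-1,0.4,0,-0.3,0,0,0,-1,0.6,0,-0.5,0,0,0,-1,0.8,0,-0.7,0,0,0,-1,0.8,0,-0.8,0,0,0,-1,0.8,0,-0.8,0,0,0])

```text
clock: 19.43
position: [0.4111, 0.0109, 0.2226]
ee_rot: [0.003, -0.004, 1.0, -0.001]
wrist_force: [0.7, 0.4, 0.3]
finger_gap: 0.0007
finger_force: 0.0
```

```bash
python3 - <<'E'
from h import *
s=ctrl.get_state();c=cam("wrist",s);a=camera("wrist");b=camera("top")[125:250,160:340]
cv2.imwrite("pics/w5.png",np.vstack([cv2.resize(a,(400,300)),cv2.resize(b,(400,278),interpolation=cv2.INTER_CUBIC)]))
print(s["position"],s["wrist_force"])
E
```

```text
[0.41112486 0.01090168 0.22258857] [0.6605467  0.44001275 0.2808441 ]
```

View pics/w5.png

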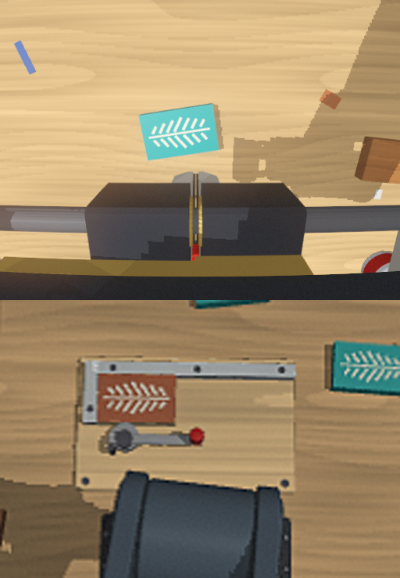

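The top crop shows the block in the corner, with its edges on the end stop and fence. The lever lies parallel to the fence (pivot (124,438), knob (196,436)), the tail is at the pin, and the arm is clear. I hand it in.

```bash
python3 -c "
from plant import order;print(order.finish_job())"
```

```text
the job is handed in; nothing more can be done
None
```

The block is clamped home in the corner, and I pressed the lever against its end stop with readings of about 14–18 N along the push (up to 21 N in total) for over half a second; the job was handed in at about 19.5 s with the arm clear, and no verdict came back.

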